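# Shift-start check of a latching stop button

## Robot

A 6-joint arm with a two-finger parallel gripper is mounted at the origin on a cart in front of the work surface, level with it; the furniture and walls round the work are solid. World frame = base frame: x ahead of the robot, y to its left, z up, the work surface at z = 0. Lengths are in m, angles in degrees, forces in N, time in s.
With the tool pointing down it reaches from about 0.375 to 0.9 m from the base axis. Payload 3.1 kg.
Tool frame: the origin (TCP) lies at the very end of the fingers, on their centre line; the grasp point (between the pads) lies 19 mm behind it (grasp_offset is the distance from the TCP to the grasp point, in m); z points along the fingers, y is the direction in which the jaws open and shut (so a half turn about z gives the same grasp; the last joint's range is limited). The gripper opens to 87 mm and grips with 3 to 60 N. Pads are 19 mm wide; open, the fingers measure 117 mm over their backs; the gripper's body (75 mm by 190 mm) begins 51 mm behind the grasp point.
Start: joints at [-77.149, 30.224, 82.088, -0, 67.689, -10.227], TCP at [0.245, -0.575, 0.223] pointing down, gripper open.
Joint ranges: [-176.69, 176.69], [-43.24, 126.21], [12.49, 139.97], [-82, 262], [0, 151.66], [-163.58, 163.58]. Speed limits (degrees/s): [159.86, 159.86, 180, 180, 180, 180].

## Interface

Orientations are given as a 3x3 rotation matrix whose columns are the frame's x, y, z axes.
In Python, from rig import * gives the robot as it stands. The module is installed in compiled form; this text tells all that it offers.
- The arm moves only by the tool play_rows, never from a script. Its argument "plan" is a list that holds one entry, the list of rows, each a list of 7 numbers: the shift along the world's x, y, z each as a share of 5 cm, from -1 to 1, then the turn, a rotation vector about the world's x, y, z each as a share of pi rad, from -1 to 1, then the gripper's target within -1 to 1 (fully open at 1, half-way at 0, shut at -1). A call has 1 to 12 rows; each row shifts and turns the commanded pose from where the row before left it; what a row does not reach is not made up. A row lasts 1/10 s, in which the tool goes at most 50 mm and 8.59 degrees, less where a joint would pass 70% of its speed; a pose out of reach is approached as far as the arm can. A call with a number of a shift or a turn outside -1 to 1 is refused whole. A call with a gripper value outside its range is refused whole. The fingers move at their own pace and stop on an object; the grip force is fixed at half the most. Time passes only in rows, so rows that do not move let the fingers close. It gives the time, the measured TCP pose, the force and the opening at its end, in the units of the state.
- read_state(): the state, without advancing time (a new reading comes with each control period).
- capture(name): name is "side" or "top" or "wrist"; returns the picture (400x640x3 uint8, red, green, blue); there is no depth.
- camera_params(name): a dict with "intrinsics" (3x3 intrinsics, pixels), "R" (3x3) and "t" (3): a world point X has camera coordinates R X + t; the wrist camera has in their place "mount" (4x4, takes a point from camera to tool coordinates, whose origin is the TCP and whose axes are the flange's). Camera axes: x right, y down, z forward; pixel columns grow to the right and rows downward; lengths in m; the calibration is good to about 2 mm. A picture is of the moment at which its call begins: read the wrist's pose just before it. camera_params takes no time and is no camera call.
- hand_in(): hands the job in, once; it reports no verdict.
The state is a dict: "time_s": time; "joint_positions": joint angles; "qvel": joint speeds; "tau": joint torques, N m; "position": TCP position; "tcp_rot": TCP orientation; "force": force on the tool from outside, world axes, zero at the start; "moment": the same for the moment, N m; "opening": opening from 0.0 (shut) to 1.0 (fully open).
Only numpy, scipy, OpenCV 4.12 (cv2) and the standard library are available. Lean on these libraries where they do the work, as an engineer would, in place of code of your own. Each camera call takes 0.05 s, during which the arm holds its last target. There are 200 camera calls.

## Task

Do the start-of-shift check on the bench control station: press the big mushroom stop button in until it latches, then turn it clockwise until it lets go and springs back out, and last press the square reset button fully in and let it come back. Use only the fingertips or the outside of the fingers: do not pinch the stop button's grip rib, do not press the round start button in its guard ring, and leave the loose parts around the station where they are.

Things in the scene. Friction and masses are not known exactly. Their poses are not given: they have to be found in the camera images.
- station: bench control station, a grey die-cast box screwed to the worktop: 110 mm (its x) by 175 mm (its y), flat lid at 64 mm with three buttons on it. Origin: centre of its underside, on the worktop; its y axis runs along the long side, towards the end with the stop button. A steel conduit elbow comes out of its back (+x) side; ears of 18 mm stick out at both ends.
- stop_unit: fixed aluminium collar round the stop button: 71 mm inside, 82 mm outside, its top 86 mm above the worktop. Origin: centre of its underside, on the lid, on the button's axis. Its x axis is the direction of the grip rib at rest, which differs from run to run (up to 0.5 rad from the station's x).
- stop_top (a point): top middle of the stop button, a black mushroom head 60 mm across with a straight grip rib across its dome and a bright line along the rib. Rib 46 mm long, 11 mm wide. Button out: rib top (this point) 114 mm above the worktop, dome 98 mm in the middle, 96 mm at 20 mm out. Its x lies along the rib. Press straight down on rib or dome: 4 N to start, 8 N at the bottom.
- rib_near (a point): point on the middle line of the rib, 18 mm from the turning axis and 6 mm below the rib's top, at the end of the rib nearest the robot (the point's x points along the rib to the other end). To turn the head clockwise push this end to the left as seen from the robot.
- rib_far (a point): the same point at the far end of the rib, 36 mm from rib_near. Turning clockwise moves it to the right as seen from the robot.
- stop (a joint): how far the stop button is pressed in, m: 0 out, about 0.008 latched, 0.0105 at the bottom of its travel. It must be pushed past 0.009 for the latch to snap in; it then stays at about 0.008 when let go.
- stop_head (a joint): how far the mushroom head is turned clockwise (seen from above), rad: 0 at rest, end stop at 0.80. A spring brings it back (torque 0.03 to 0.07 N m: 2 to 4 N at 18 mm). Turned to about 0.4 to 0.6 with the button latched, the latch lets go and the button springs out by itself, unless something stands on it.
- rib_cw_faces: the parts of the rib's two flanks that are pushed to turn it clockwise (the right flank of the near half and the left flank of the far half, seen from the robot). Origin: on the turning axis of the head, 64 mm above the worktop when the button is out.
- rib_ccw_faces: the opposite parts of the rib's flanks. Force on these and on the others at the same time is a pinch. Same origin.
- reset_top (a point): middle of the top of the reset button: square white cap, 26 mm, in a square aluminium bezel of 38 mm, 81 mm above the worktop. It sits beside the stop button on the lid; it and the start button change places from run to run.
- reset (a joint): how far the reset button is pressed, m: 0 out, 0.005 fully in; a spring returns it (2.5 N to start, 5 N fully in).
- start_top (a point): middle of the top of the start button, not to be pressed: round white cap, 27 mm, 79.5 mm above the worktop, inside a fixed aluminium guard ring of 39 mm outer diameter, whose rim is 82.5 mm above the worktop.
- start (a joint): how far the start button is pressed, m: 0 out, 0.005 in.
- sleeve: loose bystander, to be left alone: plain steel sleeve standing upright, 43 mm across, 42 mm high. Origin: centre of its underside.
- bush: loose bystander, to be left alone: flanged brass bush standing on its flange, 38 mm across, 34 mm high. Origin: centre of its underside.
- spacer_ring: loose bystander, to be left alone: flat spacer ring, 52 mm across, 7 mm high. Origin: centre of its underside.
- spring: loose bystander, to be left alone: coil spring standing on end, 28 mm across, 55 mm high. Origin: centre of its underside.
- tub: loose bystander, to be left alone: grease tub with a lid, 68 mm across, 52 mm high. Origin: centre of its underside.
- valve: loose bystander, to be left alone: small die-cast valve block, 40 x 72 mm, 44 mm high. Origin: centre of its underside.

How it is judged (in metres and radians):
On the way, in this order (a step that is already met when the one before it is completed fails the run):
1. the stop button is pressed in to its latch (value of joint stop above 0.0065 m), for 0.2 s.
2. the latched head is turned clockwise (value of joint stop_head above 0.3 rad and value of joint stop above 0.003 m).
3. the stop button is released: out again and turned back (value of joint stop below 0.001 m and value of joint stop_head below 0.1 rad), for 0.2 s.
4. the square reset button is pressed fully in (value of joint reset above 0.004 m), for 0.1 s.
At the end, for the whole second after the job is handed in: the stop button stands fully out (within 1 mm) and turned back (within 0.1 rad), the reset and start buttons are out (within 1 mm) (all of step 3 and value of joint each of reset, start below 0.001 m); the robot touches nothing.
It fails at once if the start button is pressed more than 2 mm (value of joint start above 0.002 m).
It fails at once if the grip rib is pinched between the fingers (more than 3 N on its opposite flanks at once) (contact force between the fingers and rib_cw_faces above 3 N and contact force between the fingers and rib_ccw_faces above 3 N).
It fails at once if a loose part near the work is lifted, carried or pushed more than 15 mm (distance of any of sleeve, bush, spacer_ring, spring, tub, valve from where it was at the start of the episode above 0.015 m).
It also fails if it takes over 45 s, if anything falls off the work surface, if the arm or the gripper's body presses on something with over 40 N, if the wrist force passes 120 N, or if a joint passes its speed limit or range.

## Working session

There is one attempt and no reset: what is moved stays moved. The work goes in short steps, Python scripts to look and compute and a tool call to move; the robot and the scene stay as the last step left them, time stands still between calls to the robot, and variables do not carry over. Pictures are saved under pics/ and viewed, about 8 in all and at most 12, crops included, and the job is handed in when it is done.

Besides the shell and the picture viewer there is one more tool, called after ">>>" as name([rows], argument=value, ...), one row to a line, values as JSON. play_rows: Moves the arm, as the interface text tells. Its arguments: {"type":"object","properties":{"plan":{"type":"array"}},"required":["plan"]}

```bash
mkdir -p pics; python3 - <<'E'
from rig import *
import cv2
s=read_state();print(s['time_s'],s['position'],s['tcp_rot'],s['force'],s['opening'])
for n in("side","top","wrist"):
    cv2.imwrite(f"pics/{n}0.png",capture(n)[:,:,::-1]);print(n,camera_params(n))
E
```

```text
0.0 [ 0.24486751 -0.57426774  0.22157153] [[ 9.19959631e-01  3.92012828e-01 -4.69783715e-04]
 [ 3.92012936e-01 -9.19957435e-01  2.04377652e-03]
 [ 3.69005591e-04 -2.06435318e-03 -9.99997801e-01]] [-0.16571202 -0.27055707  0.50078196] 1.0010445615612389
side {'intrinsics': array([[500.66225034,   0.        , 314.11865807],
       [  0.        , 500.66225034, 197.13656505],
       [  0.        ,   0.        ,   1.        ]]), 'R': array([[ 0.83222489, -0.5544063 ,  0.00594879],
       [-0.18066381, -0.28130885, -0.94245738],
       [ 0.52417776,  0.78326176, -0.33427338]]), 't': array([-0.56879405,  0.12426932,  0.95526728])}
top {'intrinsics': array([[377.49458334,   0.        , 314.86108779],
       [  0.        , 377.49458334, 197.76715237],
       [  0.        ,   0.        ,   1.        ]]), 'R': array([[-0.0055119 , -0.99993988,  0.00947937],
       [-0.994546  ,  0.00449434, -0.10420201],
       [ 0.10415314, -0.01000202, -0.99451098]]), 't': array([-0.28038168,  0.49533809,  0.89637329])}
wrist {'intrinsics': array([[304.8131557 ,   0.        , 316.1342047 ],
       [  0.        , 304.8131557 , 199.23013468],
       [  0.        ,   0.        ,   1.        ]]), 'mount': array([[-4.82537628e-04, -9.63859902e-01, -2.66409191e-01,
         7.18636014e-02],
       [ 9.99999606e-01, -6.63609731e-04,  5.89654477e-04,
         2.98096443e-06],
       [-7.45136038e-04, -2.66408802e-01,  9.63859842e-01,
        -1.61900643e-01],
       [ 0.00000000e+00,  0.00000000e+00,  0.00000000e+00,
         1.00000000e+00]])}
```

View pics/top0.png

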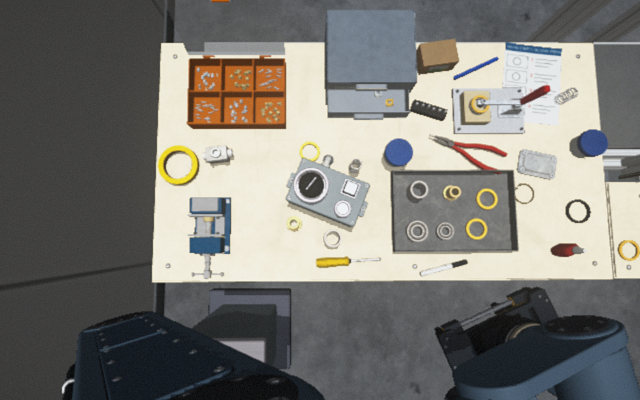

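View pics/side0.png

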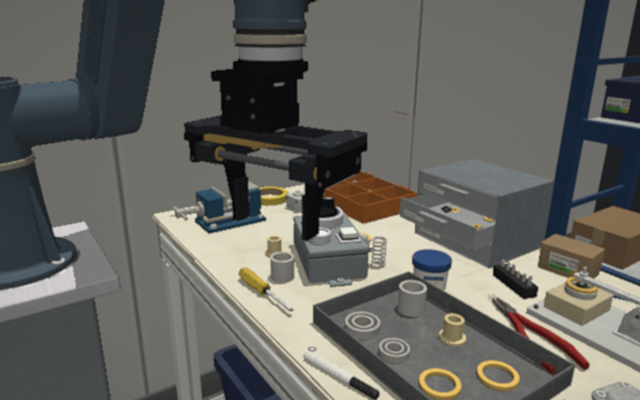

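The top view shows the station: stop button near (311,185), square reset near (350,187), round start near (343,209). I'll enlarge it.

```bash
python3 - <<'E'
import cv2,numpy as np
t=cv2.imread("pics/top0.png")[145:235,280:380]
s=cv2.imread("pics/side0.png")[180:290,280:400]
cv2.imwrite("pics/crop1.png",np.vstack([cv2.resize(t,(640,576)[:2],interpolation=cv2.INTER_CUBIC)]))
E
```

```text
(no output)
```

View pics/crop1.png

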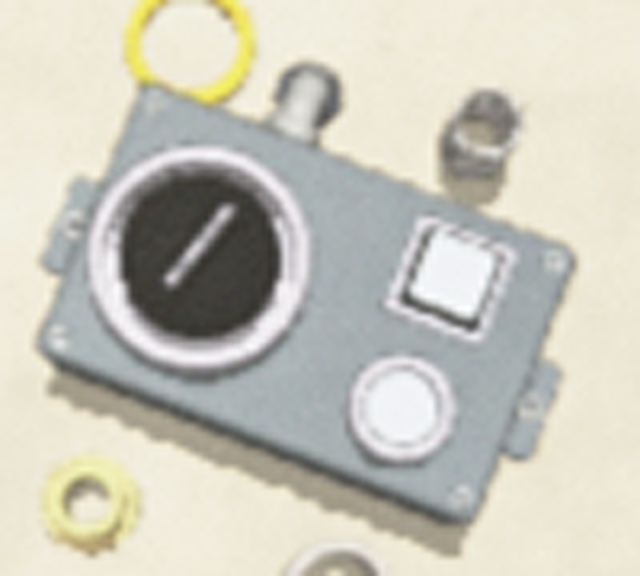

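The enlarged crop shows the rib line from (168,283) to (233,207), the collar centre at (199,257), reset at (459,268) and start at (401,409). I'll back-project these at the known heights, then refine with wrist pictures.

```bash
cat >h.py <<'E'
import numpy as np
from rig import *
def ray(n,uv,st=None):
    p=camera_params(n);d=np.linalg.inv(p['intrinsics'])@[*uv,1]
    if n=='wrist':
        M=p['mount'];R=np.array(st['tcp_rot']);return R@M[:3,3]+st['position'],R@M[:3,:3]@d
    return -p['R'].T@p['t'],p['R'].T@d
def atz(n,uv,z,st=None):
    o,d=ray(n,uv,st);return o+d*(z-o[2])/d[2]
def tri(rs):
    A=sum(np.eye(3)-np.outer(d,d)/(d@d) for o,d in rs);b=sum((np.eye(3)-np.outer(d,d)/(d@d))@o for o,d in rs)
    return np.linalg.solve(A,b)
E
python3 - <<'E'
from h import *
for n,u,v,z in[("near",168,283,.114),("far",233,207,.114),("collar",199,257,.086),("reset",459,268,.081),("start",401,409,.08),("cornerTL",145,88,.064),("TR",572,250,.064),("BR",463,518,.064),("BL",44,345,.064),("spring",490,115,.055)]:
    print(n,atz("top",(279.6+u/6.4,144.6+v/6.4),z).round(4))
print(read_state()['joint_positions'])
E
```

```text
near [ 0.5049 -0.2621  0.114 ]
far [ 0.5315 -0.2848  0.114 ]
collar [ 0.5179 -0.2729  0.086 ]
reset [ 0.5142 -0.3668  0.081 ]
start [ 0.4633 -0.3452  0.08  ]
cornerTL [ 0.5843 -0.2531  0.064 ]
TR [ 0.523  -0.4105  0.064 ]
BR [ 0.4245 -0.3686  0.064 ]
BL [ 0.4886 -0.2159  0.064 ]
spring [ 0.5755 -0.3821  0.055 ]
[-7.71493419e+01  3.02668800e+01  8.21382103e+01 -2.31221116e-03
  6.76884254e+01 -1.02260481e+01]
```

The lid corners give about 0.17 x 0.105 m, so this agrees with the text. The rib lies at about -40° and the station x axis at about -21°, within the allowed 0.5 rad. I'll move over the station with the jaws shut and tool x perpendicular to the rib, then measure with the wrist camera.

>>> play_rows([
  [[0.49,0.59,0,0,0,0.015,-1],[0.49,0.59,0,0,0,0.015,-1],[0.49,0.59,0,0,0,0.015,-1],[0.49,0.59,0,0,0,0.015,-1],[0.49,0.59,0,0,0,0.015,-1],[0.49,0.59,0,0,0,0.015,-1],[0.49,0.59,0,0,0,0.015,-1],[0.49,0.59,0,0,0,0.015,-1],[0.49,0.59,0,0,0,0.015,-1],[0.49,0.59,0,0,0,0.015,-1],[0,0,0,0,0,0,-1],[0,0,0,0,0,0,-1]],
])

```text
time_s: 1.35
position: [0.4902, -0.2792, 0.2223]
tcp_rot: [[0.64, 0.768, -0.001], [0.768, -0.64, -0.0], [-0.001, -0.001, -1.0]]
force: [-0.5, -0.1, -0.7]
opening: 0.033
```

```bash
python3 - <<'E'
from h import *
import cv2,pickle
s=read_state();print(s['position'],s['tcp_rot'].round(3) if hasattr(s['tcp_rot'],'round') else s['tcp_rot'],s['joint_positions'],s['force'],s['opening'])
pickle.dump(s,open('w1.pkl','wb'))
im=capture('wrist')[:,:,::-1];cv2.imwrite("pics/w1.png",im)
E
```

```text
[ 0.49020543 -0.27920538  0.22228377] [[ 0.64   0.768 -0.001]
 [ 0.768 -0.64  -0.   ]
 [-0.001 -0.001 -1.   ]] [-4.09942765e+01  2.55598629e+01  9.09443439e+01 -3.57345990e-02
  6.35258380e+01 -1.17156209e+00] [-0.49668888 -0.12903807 -0.65485389] 0.032721699502649026
```

View pics/w1.png

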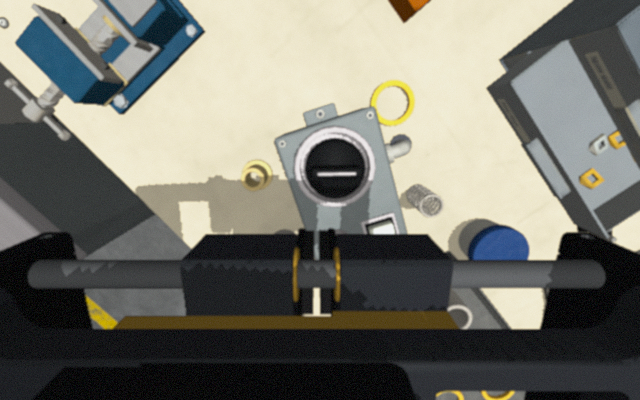

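The wrist view shows the rib line horizontal, from about (317,174) to (357,174), and the head centre near (335,168). Tool y is therefore already parallel to the rib.

```bash
python3 - <<'E'
from h import *
import cv2,pickle
s=pickle.load(open('w1.pkl','rb'))
im=cv2.imread("pics/w1.png")
c=im[120:255,270:430];cv2.imwrite("pics/w1c.png",cv2.resize(c,None,fx=5,fy=4.4*5/4.4*0+5 if 0 else 4.4,interpolation=cv2.INTER_CUBIC) if 0 else cv2.resize(c[:110],None,fx=5,fy=5,interpolation=cv2.INTER_CUBIC))
g=c.astype(int).sum(2)
# rib line: bright pixels in dark head
y0,x0=166-120,312-270
sub=im[166:182,312:362].astype(float).mean(2);w=np.clip(sub-90,0,None)
ys,xs=np.nonzero(w);print('line',312+np.average(xs,weights=w[ys,xs]),166+np.average(ys,weights=w[ys,xs]),312+xs.min(),312+xs.max(),166+ys.min(),166+ys.max())
T=lambda u,v:(279.6+u/6.4,144.6+v/6.4)
p=tri([ray('top',T(200.5,245)),ray('wrist',(337,174),s)]);print('rib mid tri',p)
for e in((317.5,174),(356.5,174),(337,174)):print(atz('wrist',e,.114,s))
E
```

```text
line 336.62076235248503 173.5425642765406 317 356 171 176
rib mid tri [ 0.51767504 -0.27375345  0.11946908]
[ 0.50412644 -0.26390003  0.114     ]
[ 0.53105182 -0.28635956  0.114     ]
[ 0.51758926 -0.27512991  0.114     ]
```

View pics/w1c.png

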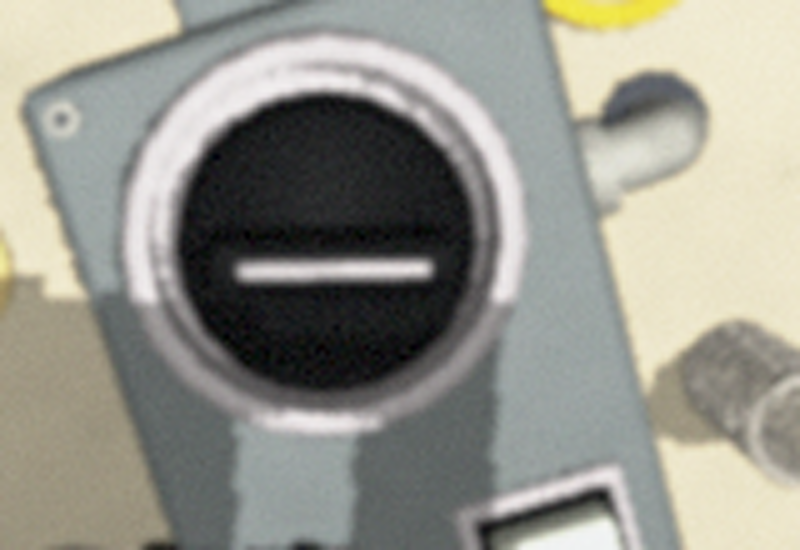

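The crop confirms it: collar centre at crop (324,233), which is wrist (334.8,166.6), and the rib is parallel to the jaw axis. The two views put the axis at about (0.5177,-0.2745), with height 0.114 to 0.119. I'll go over the rib and press.

>>> play_rows([
  [[0.275,0.045,0,0,0,0,-1],[0.275,0.045,-0.4,0,0,0,-1],[0,0,-0.8,0,0,0,-1],[0,0,-0.6,0,0,0,-1],[0,0,-0.2,0,0,0,-1],[0,0,-0.06,0,0,0,-1],[0,0,-0.06,0,0,0,-1],[0,0,0,0,0,0,-1]],
])

```text
time_s: 2.2
position: [0.5183, -0.2763, 0.1177]
tcp_rot: [[0.642, 0.767, 0.002], [0.767, -0.642, -0.002], [0.0, 0.002, -1.0]]
force: [-0.4, 0.7, 0.3]
opening: 0.005
```

>>> play_rows([
  [[0,0.03,-0.07,0,0,0,-1],[0,0,-0.07,0,0,0,-1],[0,0,-0.07,0,0,0,-1],[0,0,-0.04,0,0,0,-1],[0,0,0,0,0,0,-1]],
])

```text
time_s: 2.7
position: [0.5187, -0.2749, 0.1056]
tcp_rot: [[0.642, 0.767, 0.003], [0.767, -0.642, -0.003], [-0.0, 0.004, -1.0]]
force: [-1.0, 0.8, 6.8]
opening: 0.007
```

>>> play_rows([
  [[0,0,-0.03,0,0,0,-1],[0,0,-0.02,0,0,0,-1],[0,0,-0.02,0,0,0,-1],[0,0,0,0,0,0,-1]],
])

```text
time_s: 3.1
position: [0.5189, -0.275, 0.1037]
tcp_rot: [[0.641, 0.767, 0.004], [0.767, -0.641, -0.003], [-0.0, 0.005, -1.0]]
force: [-2.3, 0.4, 13.0]
opening: 0.006
```

The force of 13 N exceeds the 8 N of the bottom, so the button is at the end of its travel. I'll lift, step aside to the right of the near half, and take a picture to confirm the latch.

>>> play_rows([
  [[0,0,0.2,0,0,0,-1],[0,0,0.3,0,0,0,-1],[-0.3,-0.02,0,0,0,0,-1],[-0.3,-0.02,0,0,0,0,-1],[0,0,0,0,0,0,-1],[0,0,0,0,0,0,-1]],
])

```text
time_s: 3.7
position: [0.4879, -0.2761, 0.1259]
tcp_rot: [[0.642, 0.767, 0.001], [0.767, -0.642, -0.0], [0.0, 0.001, -1.0]]
force: [0.6, -0.1, -0.2]
opening: 0.002
```

```bash
python3 - <<'E'
from h import *
import cv2,pickle
s=read_state();print(s['position'],s['force'])
pickle.dump(s,open('w2.pkl','wb'))
im=capture('wrist')[:,:,::-1];cv2.imwrite("pics/w2.png",im)
cv2.imwrite("pics/w2c.png",cv2.resize(im[110:260,230:430],None,fx=4,fy=4,interpolation=cv2.INTER_CUBIC))
E
```

```text
[ 0.4879025  -0.27608771  0.12587279] [ 0.57519655 -0.13115687 -0.24842465]
```

View pics/w2c.png

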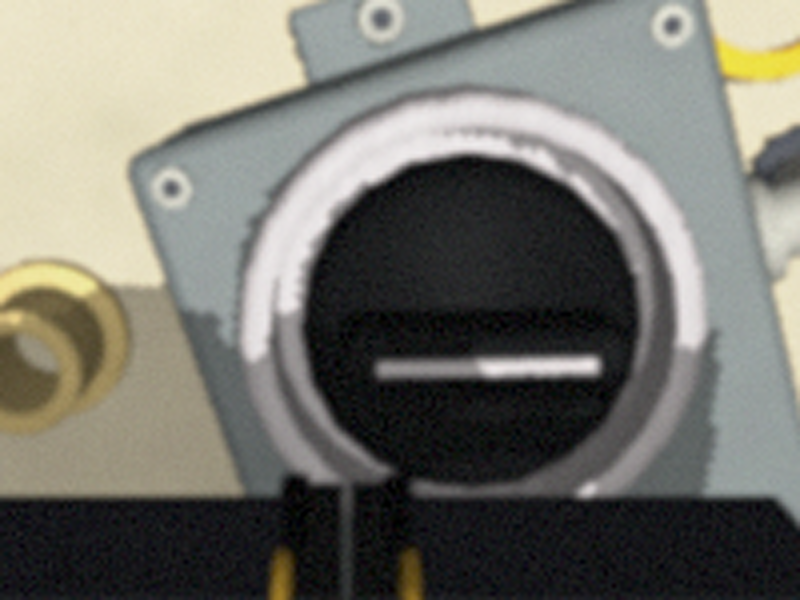

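Crop: rib line from (375,370) to (600,366), head deep in the collar, fingertips at about (345,490). I'll check the height from the measured line length, using image 1 as the scale.

```bash
python3 - <<'E'
from h import *
import pickle
s=pickle.load(open('w2.pkl','rb'))
for z in(.106,.114):
    a,b=[atz('wrist',(230+u/4,110+v/4),z,s) for u,v in((375,370),(600,366))];m=(a+b)/2
    d=b-a;print(z,np.linalg.norm(d),m,np.degrees(np.arctan2(d[1],d[0])),'tool frame offset',np.array(s['tcp_rot']).T@(m-s['position']))
E
```

```text
0.106 0.03489044175234799 [ 0.51742404 -0.27491805  0.106     ] -38.944157720516 tool frame offset [0.01984907 0.02186013 0.0198989 ]
0.114 0.03335505901785194 [ 0.51813977 -0.27252979  0.114     ] -38.94415772051599 tool frame offset [0.02214173 0.02088255 0.01189864]
```

With z = 0.106 the line measures 34.9 mm, against 35.1 mm before, so the button is latched. Next I descend to z of about 0.100 and touch the rib flank.

>>> play_rows([
  [[0,0,-0.25,0,0,0,-1],[0,0,-0.22,0,0,0,-1],[0,0,-0.05,0,0,0,-1],[0,0,0,0,0,0,-1],[0.03,0.04,0,0,0,0,-1],[0.03,0.04,0,0,0,0,-1],[0,0,0,0,0,0,-1]],
])

```text
time_s: 4.45
position: [0.4907, -0.2722, 0.0998]
tcp_rot: [[0.641, 0.767, 0.0], [0.767, -0.641, -0.001], [-0.001, 0.001, -1.0]]
force: [-0.4, -1.5, -1.1]
opening: 0.004
```

>>> play_rows([
  [[0.007,0.053,0,0,0,-0.032,-1],[0.013,0.051,0,0,0,-0.032,-1],[0.018,0.05,0,0,0,-0.032,-1],[0,0,0,0,0,0,-1]],
])

```text
time_s: 4.85
position: [0.492, -0.2646, 0.0998]
tcp_rot: [[0.84, 0.542, -0.001], [0.542, -0.84, -0.001], [-0.001, 0.0, -1.0]]
force: [-1.7, -1.4, -0.1]
opening: 0.006
```

Contact at about 2 N. I'll continue the arc.

>>> play_rows([
  [[0.03,0.05,0,0,0,-0.032,-1],[0.03,0.045,0,0,0,-0.032,-1],[0.032,0.042,0,0,0,-0.032,-1],[0,0,0,0,0,0,-1]],
])

```text
time_s: 5.25
position: [0.4964, -0.257, 0.0996]
tcp_rot: [[0.963, 0.27, -0.001], [0.27, -0.963, 0.001], [-0.001, -0.001, -1.0]]
force: [-2.2, -0.3, 0.6]
opening: 0.007
```

>>> play_rows([
  [[0.036,0.039,0,0,0,-0.032,-1],[0.02,0.02,0,0,0,-0.015,-1],[0,0,0,0,0,0,-1]],
])

```text
time_s: 5.55
position: [0.4989, -0.2541, 0.0996]
tcp_rot: [[0.992, 0.127, -0.002], [0.127, -0.992, 0.001], [-0.002, -0.001, -1.0]]
force: [-4.6, -0.8, 2.2]
opening: 0.007
```

```bash
python3 - <<'E'
from h import *
import cv2,pickle
s=read_state();print(s['position'],s['force'])
pickle.dump(s,open('w3.pkl','wb'))
im=capture('wrist')[:,:,::-1]
cv2.imwrite("pics/w3c.png",cv2.resize(im[110:260,230:430],None,fx=4,fy=4,interpolation=cv2.INTER_CUBIC))
E
```

```text
[ 0.49894794 -0.2541058   0.09959101] [-4.62387225 -0.83122828  2.22370419]
```

View pics/w3c.png

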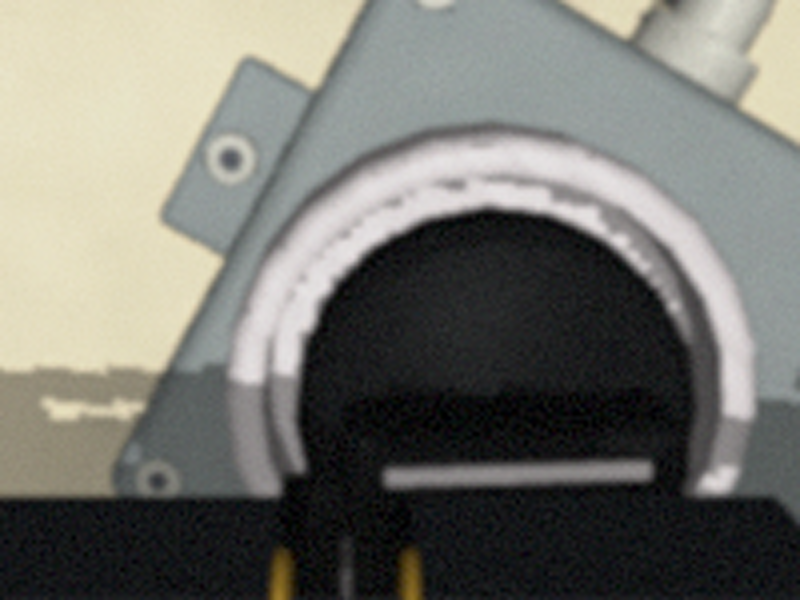

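Crop: rib line from (383,477) to (655,470), following the tool's turn, with the near end against the fingers. I'll check the height.

```bash
python3 - <<'E'
from h import *
import pickle
s=pickle.load(open('w3.pkl','rb'))
for z in(.106,.114):
    a,b=[atz('wrist',(230+u/4,110+v/4),z,s) for u,v in((383,477),(655,470))];m=(a+b)/2
    d=b-a;print(z,np.linalg.norm(d),m,np.degrees(np.arctan2(d[1],d[0])))
E
```

```text
0.106 0.03693118332698224 [ 0.5144147  -0.27634764  0.106     ] -81.18170513959862
0.114 0.03502959599753875 [ 0.51730666 -0.27475147  0.114     ] -81.18170513959869
```

At z = 0.114 both the length (35.0 mm) and the centre (0.5173,-0.2748) fit, so the button has sprung out, with the head turned about 0.73 rad. I'll back off to let the head return, then go up.

>>> play_rows([
  [[-0.15,-0.1,0,0,0,0,-1],[-0.3,-0.1,0,0,0,0,-1],[-0.2,-0.1,0,0,0,0,-1],[0,0,0.5,0,0,0,-1],[0,0,0.6,0,0,0,-1],[0,-0.6,0.3,0,0,0,-1],[0,-0.6,0.3,0,0,0,-1],[0,0,0,0,0,0,-1],[0,0,0,0,0,0,-1]],
])

```text
time_s: 6.5
position: [0.4666, -0.3302, 0.1847]
tcp_rot: [[0.993, 0.121, 0.001], [0.121, -0.993, 0.0], [0.001, -0.0, -1.0]]
force: [0.1, 0.3, -0.1]
opening: 0.006
```

```bash
python3 - <<'E'
from h import *
import cv2,pickle
s=read_state();print(s['position'],s['tcp_rot'].round(3),s['force'])
pickle.dump(s,open('w4.pkl','wb'))
im=capture('wrist')[:,:,::-1]
cv2.imwrite("pics/w4c.png",cv2.resize(im[80:260,200:440],None,fx=3.3,fy=3.3,interpolation=cv2.INTER_CUBIC))
E
```

```text
[ 0.46660911 -0.33015963  0.18470044] [[ 0.993  0.121  0.001]
 [ 0.121 -0.993  0.   ]
 [ 0.001 -0.    -1.   ]] [ 0.07505483  0.26506089 -0.0610174 ]
```

View pics/w4c.png

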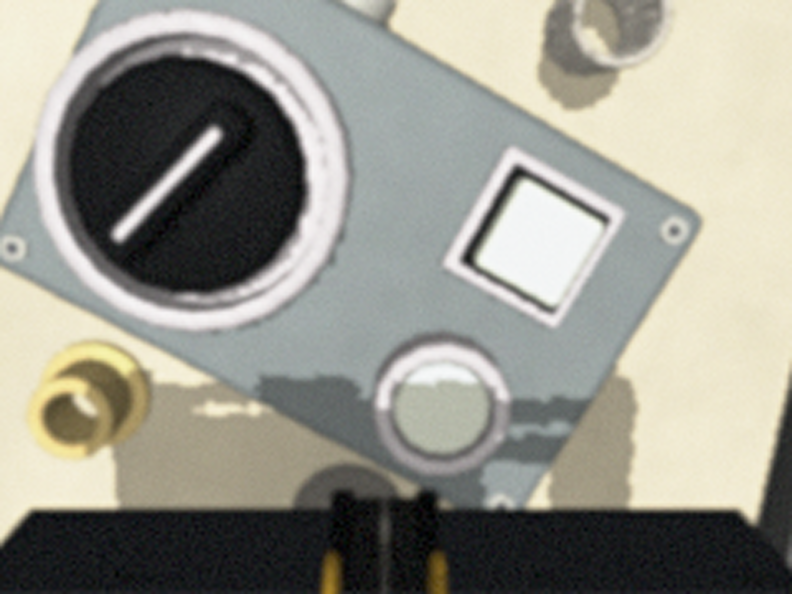

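The stop button is out and the rib is back, with its line from (118,238) to (217,133) and similar to the start. Reset cap corners are about (524,175), (610,222), (557,312), (474,258) and start is at (441,405). From its image, the shut fingertip measures about 18 x 19 mm, so it fits on the 26 mm cap if aligned.

```bash
python3 - <<'E'
from h import *
import pickle
s=pickle.load(open('w4.pkl','rb'))
P=lambda u,v,z:atz('wrist',(200-.35+u/3.3,80-.35+v/3.3),z,s)
ang=lambda d:np.degrees(np.arctan2(d[1],d[0]))
for z in(.106,.114):
    a,b=P(118,238,z),P(217,133,z);print('rib',z,np.linalg.norm(b-a),(a+b)/2,ang(b-a))
c=[P(u,v,.081) for u,v in((524,175),(610,222),(557,312),(474,258))]
print('cap',np.mean(c,0),[np.linalg.norm(c[i]-c[i-1]).round(4) for i in range(4)],[ang(c[i]-c[i-1]).round(1) for i in range(4)])
c=[P(u,v,.078) for u,v in((512,148),(625,212),(555,327),(445,263))]
print('bez',np.mean(c,0),[np.linalg.norm(c[i]-c[i-1]).round(4) for i in range(4)],[ang(c[i]-c[i-1]).round(1) for i in range(4)])
print('start',P(441,405,.08))
w=[ray('wrist',(199.65+541/3.3,79.65+242/3.3),s),ray('top',(279.6+459/6.4,144.6+268/6.4))];print('reset tri',tri(w))
E
```

```text
rib 0.106 0.034503955252079464 [ 0.51634717 -0.27307082  0.106     ] -38.589316564389534
rib 0.114 0.03335695655122583 [ 0.51706299 -0.27468729  0.114     ] -38.589316564389556
cap [ 0.51148081 -0.36667937  0.081     ] [np.float64(0.0248), np.float64(0.0259), np.float64(0.0271), np.float64(0.0268)] [np.float64(-23.1), np.float64(-110.7), np.float64(158.8), np.float64(64.3)]
bez [ 0.51194367 -0.36517004  0.078     ] [np.float64(0.0343), np.float64(0.0345), np.float64(0.0353), np.float64(0.0349)] [np.float64(-22.6), np.float64(-111.5), np.float64(158.0), np.float64(66.9)]
start [ 0.46395493 -0.34662343  0.08      ]
reset tri [ 0.51268615 -0.36528563  0.09118193]
```

The head is back at the rest angle (-38.6°), and the rib centre fits z = 0.114. The reset cap is at (0.512,-0.366), square to -22°. I'll align with it, descend and press.

>>> play_rows([
  [[0.23,-0.18,0,0,0,-0.04,-1],[0.23,-0.18,0,0,0,-0.04,-1],[0.23,-0.18,0,0,0,-0.04,-1],[0.23,-0.18,0,0,0,-0.04,-1],[0,0,-0.7,0,0,0,-1],[0,0,-0.7,0,0,0,-1],[0,0,-0.4,0,0,0,-1],[0,0,0,0,0,0,-1]],
])

```text
time_s: 7.35
position: [0.5105, -0.3616, 0.0901]
tcp_rot: [[0.929, -0.369, -0.007], [-0.369, -0.929, 0.008], [-0.01, -0.005, -1.0]]
force: [-0.7, -0.2, 0.5]
opening: 0.002
```

>>> play_rows([
  [[0.02,-0.06,0,0,0,0,-1],[0,0,0,0,0,0,-1]],
])

```text
time_s: 7.55
position: [0.5153, -0.3693, 0.0959]
tcp_rot: [[0.929, -0.37, 0.002], [-0.37, -0.929, -0.002], [0.003, 0.001, -1.0]]
force: [0.9, -0.2, 0.4]
opening: 0.004
```

```bash
python3 - <<'E'
from h import *
import cv2,pickle
s=read_state();print(s['position'],s['force'])
im=capture('side')[:,:,::-1]
cv2.imwrite("pics/s5c.png",cv2.resize(im[170:290,270:400],None,fx=5,fy=5,interpolation=cv2.INTER_CUBIC))
E
```

```text
[ 0.51530702 -0.36932212  0.09586359] [ 0.85256137 -0.20329044  0.43445449]
```

View pics/s5c.png

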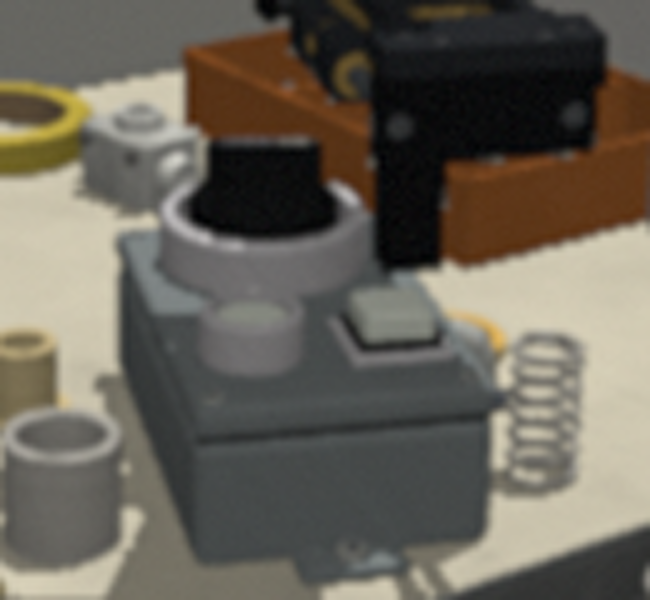

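The side view shows the stop head well out of the collar and the reset cap standing clear of its low bezel, with its top centre at crop (393,305). The fingertip is above it at (410,262). I'll compare projections.

```bash
python3 - <<'E'
from h import *
s=read_state();p=camera_params('side')
def pr(X):
    c=p['intrinsics']@(p['R']@X+p['t']);return (c[:2]/c[2]-[270,170])*5+2
print(s['position'],s['force'],'tcp px',pr(s['position']),'reset px',pr(np.array([.5125,-.3665,.081])),pr(np.array([.515,-.369,.081])))
print('tri',tri([ray('side',(270+391/5,170+304/5)),ray('top',(279.6+459/6.4,144.6+268/6.4))]))
E
```

```text
[ 0.51527339 -0.36929403  0.09613049] [-0.73706737  0.74462383  0.48574099] tcp px [403.53489494 260.8161631 ] reset px [391.52197627 298.48548979] [401.18775108 299.29288473]
tri [ 0.51399525 -0.36672264  0.07787616]
```

>>> play_rows([
  [[-0.04,0.05,0,0,0,0,-1],[0,0,-0.1,0,0,0,-1],[0,0,-0.1,0,0,0,-1],[0,0,-0.1,0,0,0,-1],[0,0,-0.06,0,0,0,-1],[0,0,0,0,0,0,-1]],
])

```text
time_s: 8.2
position: [0.5123, -0.3659, 0.0767]
tcp_rot: [[0.929, -0.37, -0.0], [-0.37, -0.929, 0.0], [-0.0, -0.0, -1.0]]
force: [-1.4, 0.4, 4.8]
opening: 0.003
```

>>> play_rows([
  [[0,0,-0.03,0,0,0,-1],[0,0,-0.01,0,0,0,-1],[0,0,0,0,0,0,-1],[0,0,0,0,0,0,-1]],
])

```text
time_s: 8.6
position: [0.5123, -0.3659, 0.0763]
tcp_rot: [[0.929, -0.37, 0.0], [-0.37, -0.929, -0.0], [0.0, 0.0, -1.0]]
force: [-1.8, 2.2, 12.3]
opening: 0.004
```

The reset is at its hard end: 12 N, at a TCP height of 76.3 mm against an expected 76. I'll lift clear and look.

>>> play_rows([
  [[0,0,0.3,0,0,0,-1],[0,0,0.8,0,0,0,-1],[0,0,0.8,0,0,0,-1],[0,0,0.6,0,0,0,-1],[0,0,0,0,0,0,-1],[0,0,0,0,0,0,-1],[0,0,0,0,0,0,-1],[0,0,0,0,0,0,-1]],
])

```text
time_s: 9.4
position: [0.5114, -0.3651, 0.1976]
tcp_rot: [[0.929, -0.37, -0.003], [-0.37, -0.929, 0.003], [-0.004, -0.002, -1.0]]
force: [-0.2, 0.1, -0.5]
opening: 0.005
```

```bash
python3 - <<'E'
from h import *
import cv2
s=read_state();print(s['position'],s['force'],s['time_s'])
im=capture('side')[:,:,::-1]
cv2.imwrite("pics/s6c.png",cv2.resize(im[170:290,270:400],None,fx=5,fy=5,interpolation=cv2.INTER_CUBIC))
E
```

```text
[ 0.51143329 -0.36509421  0.19763569] [-0.15260077  0.07957874 -0.54324994] 9.4
```

View pics/s6c.png

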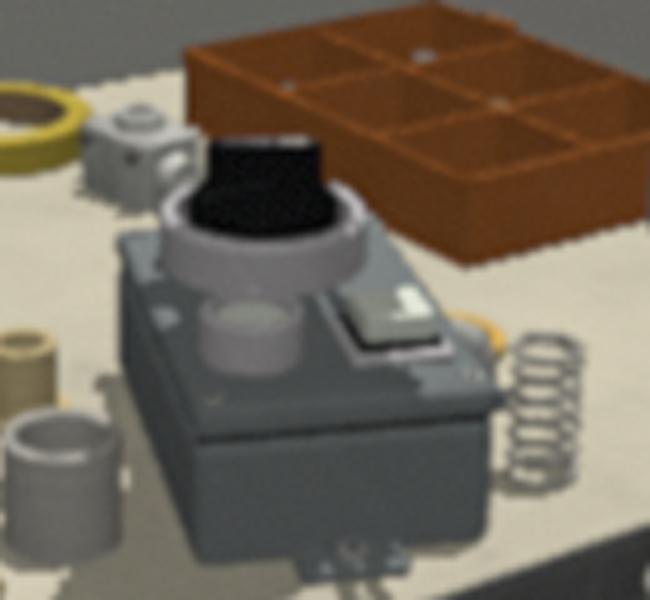

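The stop head is out at the rest angle, the reset cap is back up at (392,305) as before, and the loose parts haven't moved. The arm is clear, so I'm handing in.

```bash
python3 -c "
from rig import *
print(hand_in())"
```

```text
the job is handed in; nothing more can be done
None
```

I carried out the whole check and handed it in at about 9.4 s of the 45 s allowed; the hand-in reports no verdict.

- **Stop pressed:** I pressed it straight down with the shut fingertips to the bottom, reaching 13 N where 8 N is the full travel. The wrist picture afterwards showed the rib 8 mm lower, so it had latched.
- **Stop turned:** I turned it clockwise about 0.73 rad by pushing only the right flank of the near half of the rib. A picture then showed the head sprung out. After I backed off, the rib read -38.6°, close to the -38.9° measured before turning.
- **Reset pressed:** I pressed it to its end stop, at 12 N and a fingertip height of 76.3 mm against the expected 76 mm.

The last side view showed the stop out, the reset cap back up, the start button untouched and the loose parts in view where they were. The arm was clear at 0.198 m with the force near zero.

Two measurements disagreed:
- **Rib length after release:** it came out at 33.4 mm against 35.1 mm at first, so on its own it did not settle the button's height. The rib's centre position and the side views did.
- **Reset height:** one two-view estimate gave 91 mm. A second gave 78 mm, and contact put it at about 81 mm.

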